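Close and lock the pressure cooker

ROBOT

A 6-joint arm with a two-finger parallel gripper is mounted at the origin on a cart in front of the work surface, level with it; the furniture and walls round the work are solid. World frame = base frame: x ahead of the robot, y to its left, z up, the work surface at z = 0. Lengths are in m, angles in rad, forces in N, time in s.
With the tool pointing down it reaches from about 0.325 to 0.85 m from the base axis. Payload 15.5 kg.
Tool frame: the origin (TCP) lies between the finger pads, 19 mm behind the fingertips; this is the grasp point; z points along the fingers, y is the line along which they close (so a half turn about z gives the same grasp; the last joint's range is limited). The gripper opens to 91 mm and grips with 3 to 60 N. Pads are 32 mm wide; open, the fingers measure 118 mm over their backs; the gripper's body (76 mm by 178 mm) begins 60 mm behind the grasp point.
Start: joints at [-1.248, 0.494, 1.345, -0, 1.302, -0.096], TCP at [0.254, -0.571, 0.233] pointing down, gripper open.
Joint ranges: [-2.91, 2.91], [-0.82, 2.16], [0.22, 2.67], [-1.22, 4.37], [0.12, 2.79], [-3.08, 3.08]. Speed limits (rad/s): [1.89, 1.89, 2.57, 3.01, 3.01, 3.01].

INTERFACE

Orientations are given as a unit quaternion [x, y, z, w].
In Python, from plant import arm gives the robot as it stands.
- The arm moves only by the tool apply_moves, never from a script. Its argument "moves" is a list of rows, each an object of numbers: "dx", "dy", "dz": the shift along the tool's x, y, z in units of 50 mm (1.0 is 50 mm); "ax", "ay", "az": the turn, a rotation vector about the tool's x, y, z in units of 8 degrees (1.0 is 8 degrees). A call has 1 to 12 rows; each row shifts and turns the commanded pose from where the row before left it, along the tool's axes as they then stand; what a row does not reach is not made up. A row lasts 1/10 s, in which the tool goes at most 50 mm and 8.59 degrees, less where a joint would pass 70% of its speed; a pose out of reach is approached as far as the arm can. A call is refused whole if a number of a shift passes 1 or a number of a turn 1, either way. A call with a gripper value outside its range is refused whole. "fingers" is the closure, from -1 (fully open) to 1 (shut), set as the call begins (left out, the last holds). The fingers move at their own pace and stop on an object; "squeeze" is the grip in N (left out, the last holds). Time passes only in rows, so rows that do not move let the fingers close. It gives the time, the measured TCP pose, the force, the opening and the grip force at its end, in the units of the state.
- arm.read_state(): the state, without advancing time (a new reading comes with each control period).
- arm.snapshot(name): name is "scene" or "top" or "wrist"; returns a dict with "frame" (480x640x3 uint8, red, green, blue), "vfov" (degrees; the focal length in pixels is half the picture's height over the tangent of half this angle, whatever the lens; pixels are square), "cx", "cy" (the principal point, pixels), "xyz" and "attitude" of the camera in the world; the wrist camera has in their place "hand_eye" (4x4, takes a point from camera to tool coordinates, whose origin is the TCP and whose axes are the flange's). Camera axes: x right, y up, looking along -z (the intrinsics and any distortion apply to the point x, -y, -z); pixel columns grow to the right and rows downward; lengths in m; the calibration is good to about 2 mm. The wrist camera is an equidistant fisheye: a pixel r from the principal point sees the ray r / f radians off the axis. A picture is of the moment at which its call begins: read the wrist's pose just before it. There is no depth.
- arm.close_job(): hands the job in; it is judged then, once.
The state is a dict: "clock": time; "joints": joint angles; "dq": joint speeds; "joint_torque": joint torques, N m; "tcp_pos": TCP position; "tool_rot": TCP orientation; "force": force on the tool from outside, world axes, zero at the start; "wrist_torque": the same for the moment, N m; "opening": finger opening in m; "gripper_force": force on a finger pad.
Only numpy, scipy, OpenCV 4.12 (cv2) and the standard library are available. Lean on these libraries where they do the work, as an engineer would, in place of code of your own. Each camera call takes 0.05 s, during which the arm holds its last target. There are 200 camera calls.

TASK

Put the pressure cooker's lid on the pot standing on the hob, with its two ears down between the guide lugs of the pot's side handles, so that it lies level and fully home on the rim. Then turn the lid's black knob clockwise until the sprung lock pin with the red tail snaps into its notch, stop there without forcing the knob against the dropped pin, and let go. Set the lid down gently, and leave the other things on the worktop where they are.

Things in the scene. Friction and masses are not known exactly. Their poses are not given: they have to be found in the camera images.
- lid: round steel pressure-cooker lid, 193 mm across, 0.6 to 0.8 kg. Origin: centre of the flange's underside, which comes to lie on the pot's rim; z up. At first it stands on the worktop, right way up, origin 16 mm above it, on its round plug (157 mm across, 16 mm deep, edge chamfered 5 mm) that enters the pot. Pin housing and steam valve on top rise to 32 mm above the origin. It fits either way round.
- lid_ear (a point): end of one of the lid's two ears, 116 mm from its centre along the lid's +y (the other along -y), level with the lid's origin. Ears: tabs 22 mm wide, 6 mm thick. At the lid's +x and -x steel jaw hooks hang to 12 mm below the origin, 100 to 116 mm from the centre, open at first (3.5 mm clear of the pot's bead); the turning knob draws them in under it.
- lid_knob: black knob in the middle of the lid; carry the lid and turn the lock by it. Origin at the lid's origin; axes parallel to the lid's at the start, where it stands at its end stop; turns only clockwise seen from above and stays where it is left (friction 0.04 Nm). A skirt, 75 mm across, 29 to 34 mm above the origin, hides the cam ring under it. In the notch the pin keeps it from turning either way.
- knob_grip (a point): on the knob's axis, 55 mm above the lid's origin: the TCP's height to grip the bar. The bar is 56 mm long along the knob's y and 16 mm thick along its x, from 34 to 70 mm above the lid's origin, with a white mark at its +y end
- lock_pin (a joint): inward travel of the sprung lock pin, m: 0 on the hidden cam's low part, -0.004 at its crest just before the notch, +0.005 in the notch. Spring 3 to 5 N. The notch comes after 0.7 to 1.4 rad of knob turn, unknown beforehand. Over the last 0.4 rad the moment grows to about 0.1 Nm, reverses as the pin's bevel slips over the edge, and is gone when it drops
- pin_tail (a point): outer end of the pin's red tail (13 mm thick), 45 degrees between the lid's +x and +y, 24 mm above the lid's origin, 91 mm from the lid's axis when the pin reads 0 (95 on the crest, 86 in the notch). The pin lies level in a black housing 41 to 71 mm from the axis
- pin_tip: round inner tip of the lock pin, 8 mm thick, hidden under the knob's skirt, 31 mm from the lid's axis when the pin reads 0; it rides on the cam and drops into the notch. Once it is in, the knob has only 0.1 rad of play before the notch's wall stops hard against it. It must not be loaded with more than 20 N
- pot: steel pressure-cooker pot on the front right burner, standing firm, 193 mm across its rim bead. Origin: centre of its base; z up. Rim, on which the lid's flange lies, 105 mm above the origin; mouth 168 mm wide, so the lid's plug has some 4 mm of play all round. Black side handles at its +y and -y reach 151 mm from the centre, tops 93 mm above the origin
- pot_slot (a point): middle of the slot for the lid's ear on the pot's +y handle, at rim height, 108 mm from the pot's axis (a like slot on the -y handle). Each slot lies between two black guide lugs with round tops, 29 mm apart, 100 to 116 mm from the axis, rising 14 mm above the rim
- pasta_jar: glass jar of pasta with wooden lid, 86 mm across, 188 mm high, origin at its foot; a bystander
- oats_jar: glass jar of oats with wooden lid, 69 mm across, 98 mm high, origin at its foot; a bystander
- spice_jar: small glass jar with grey lid, 50 mm across, 80 mm high, origin at its foot; a bystander
- mug: grey-green mug, 80 mm across, 98 mm high, origin at its foot; a bystander
- salad_server: wooden salad server, 280 mm long, lying in front of the hob; a bystander

How it is judged:
By the outcome, as a careful person would: the job done as asked, in the order asked, and still so for the second after the job is handed in, with the robot touching nothing.
It also fails if it takes over 61 s, if anything falls off the work surface, if the arm or the gripper's body presses on something with over 40 N, if the wrist force passes 120 N, or if a joint passes its speed limit or range.

## Working session

There is one attempt and no reset: what is moved stays moved. The work goes in short steps, Python scripts to look and compute and a tool call to move; the robot and the scene stay as the last step left them, time stands still between calls to the robot, and variables do not carry over. Pictures are saved under pics/ and viewed, at most 13 in all, crops included, and the job is handed in when it is done.

Besides the shell and the picture viewer there is one more tool, called after "Call:" as a command line: name --argument value ..., lists and objects as JSON in quotes. apply_moves: Moves the arm, as the interface text tells. Its arguments: {"type":"object","properties":{"moves":{"type":"array"},"fingers":{"type":"number"},"squeeze":{"type":"number"}},"required":["moves"]}

```bash
mkdir -p pics
cat > h.py <<'E'
import numpy as np, cv2, json
from plant import arm
from scipy.spatial.transform import Rotation as R
def save(n,f): cv2.imwrite(f'pics/{n}.png',cv2.cvtColor(f,cv2.COLOR_RGB2BGR))
def rot(a):
    a=np.array(a,float)
    return a if a.shape==(3,3) else R.from_quat(a).as_matrix()
E
python3 - <<'E'
from h import *
s=arm.read_state(); print({k:np.round(v,4).tolist() for k,v in s.items()})
for n in('scene','top','wrist'):
    d=arm.snapshot(n); save(n+'0',d['frame']); np.savez(f'{n}0.npz',**d)
    print(n,{k:np.array(v).tolist() for k,v in d.items() if k!='frame'})
E
```

```text
{'clock': 0.0, 'joints': [-1.2475, 0.4942, 1.3461, 0.0, 1.3025, -0.0955], 'dq': [-0.0007, -0.0014, 0.0001, 0.0003, 0.0017, -0.0011], 'joint_torque': [-0.0008, -87.8822, -38.1853, 0.0706, 0.0532, -0.0001], 'tcp_pos': [0.2541, -0.5706, 0.2321], 'tool_rot': [0.9782, 0.2079, -0.0001, -0.0006], 'force': [0.6413, -0.1549, -0.1394], 'wrist_torque': [0.0008, -0.0228, -0.0034], 'gripper_force': 0.0, 'opening': 0.0914}
scene {'vfov': 44.245093724860695, 'cx': 314.48257053011, 'cy': 237.10955877040317, 'xyz': [0.1405225347039467, 0.8676830915615421, 1.1936062738270496], 'attitude': [-0.09530657287071832, 0.31953483152867507, 0.9071792447785875, -0.2565929976646503]}
top {'vfov': 50.211960116767195, 'cx': 319.24729492206524, 'cy': 232.30507447256738, 'xyz': [0.432051941113333, 0.13598939560054238, 1.305902682362461], 'attitude': [0.054158972725442525, -0.052176951184725116, -0.6940560694555978, 0.7159822231663562]}
wrist {'vfov': 65.70646984690485, 'cx': 321.70982444395685, 'cy': 235.97595628849368, 'hand_eye': [[-0.0015201264823954137, 0.966145827073768, 0.2579921123666774, 0.0723881405487674], [0.9999988186754915, 0.001409911622193951, 0.0006122065316583555, 0.0006508275559847787], [0.00022773470820881613, 0.25799273822563384, -0.9661468289860193, -0.15282282293969518], [0.0, 0.0, 0.0, 1.0]]}
```

View pics/top0.png

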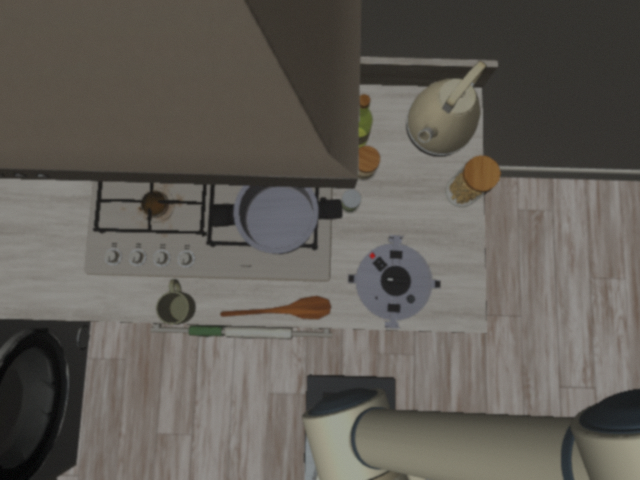

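View pics/scene0.png

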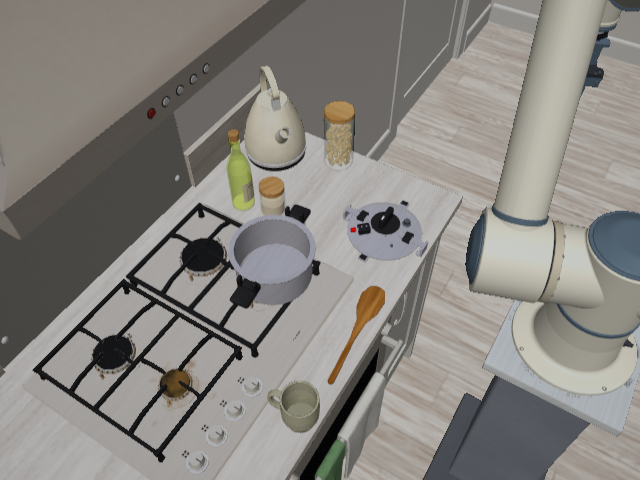

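The top view shows the lid at about (394,281), with the red tail up-left at (372,254) and the ears left and right. The pot is at about (276,217), with handles at (222,215) and (330,209) and the hood overhead. The scene view agrees.

```bash
cat >> h.py <<'E'
def ray(d,u,v):
    f=240/np.tan(np.radians(d['vfov'])/2); p=np.array([(u-d['cx'])/f,-(v-d['cy'])/f,-1.])
    return np.array(d['xyz']),rot(d['attitude'])@p
def atz(d,u,v,z):
    o,r=ray(d,u,v); return o+r*(z-o[2])/r[2]
def wray(d,s,u,v):
    f=240/np.tan(np.radians(d['vfov'])/2); x,y=u-d['cx'],v-d['cy']; r=np.hypot(x,y); t=r/f
    p=np.array([np.sin(t)*x/r,-np.sin(t)*y/r,-np.cos(t)]); H=np.array(d['hand_eye']); T=R.from_quat(s['tool_rot']).as_matrix()
    return np.array(s['tcp_pos'])+T@H[:3,3], T@H[:3,:3]@p
def watz(d,s,u,v,z):
    o,r=wray(d,s,u,v); return o+r*(z-o[2])/r[2]
def wproj(d,s,P):
    f=240/np.tan(np.radians(d['vfov'])/2); H=np.array(d['hand_eye']); T=R.from_quat(s['tool_rot']).as_matrix()
    P=np.atleast_2d(P); q=(P-np.array(s['tcp_pos']))@T; q=(q-H[:3,3])@H[:3,:3]; x,y,z=q[:,0],-q[:,1],-q[:,2]
    h=np.hypot(x,y); t=np.arctan2(h,z)*f/np.maximum(h,1e-12); return np.c_[d['cx']+t*x,d['cy']+t*y]
def proj(d,P):
    f=240/np.tan(np.radians(d['vfov'])/2); q=(np.atleast_2d(P)-np.array(d['xyz']))@rot(d['attitude'])
    return np.c_[d['cx']+f*q[:,0]/-q[:,2],d['cy']+f*q[:,1]/q[:,2]]
E
python3 - <<'E'
from h import *
d=dict(np.load('top0.npz')); s=dict(np.load('scene0.npz'))
for n,u,v,z in [('lid',394,281,.02),('tail',372,254,.04),('earL',352,279,.016),('earR',437,284,.016),('hookT',395,240,.01),('hookB',392,323,.01),('pot',277,217,.13),('hL',222,215,.12),('hR',330,209,.12),('mug',176,306,.1),('pasta',481,173,.188),('oats',368,160,.098)]: print(n,atz(d,u,v,z).round(3))
for n,u,v,z in [('lid',386,230,.02),('tail',353,230,.04),('pot',273,247,.13),('hL',245,294,.12),('hR',298,214,.12)]: print(n,atz(s,u,v,z).round(3))
for z in (.5,.6,.7,.8): print('hood',z,atz(d,358,180,z).round(3),atz(d,150,172,z).round(3),atz(s,5,235,z).round(3),atz(s,130,150,z).round(3))
for n,D in(('t',d),('s',s)):
  f=D['frame']; c=f[220:340,330:460] if n=='t' else f[180:280,320:450]
  save('c'+n,cv2.resize(c,None,fx=3,fy=3,interpolation=cv2.INTER_CUBIC))
a=cv2.imread('pics/ct.png');b=cv2.imread('pics/cs.png');p=d['frame'][165:265,205:345,::-1]
p=cv2.resize(p,None,fx=2.78,fy=2.4)
h=max(a.shape[0],b.shape[0]);im=np.zeros((600,800,3),np.uint8);im[:a.shape[0],:a.shape[1]]=a;im[:b.shape[0],400:400+min(400,b.shape[1])]=b[:,:400]
im[360:360+p.shape[0],:p.shape[1]]=p; cv2.imwrite('pics/comb.png',im)
E
```

```text
lid [ 0.51  -0.048  0.02 ]
tail [0.574 0.01  0.04 ]
earL [0.512 0.057 0.016]
earR [ 0.506 -0.157  0.016]
hookT [ 0.615 -0.051  0.01 ]
hookB [ 0.406 -0.046  0.01 ]
pot [0.643 0.242 0.13 ]
hL [0.646 0.372 0.12 ]
hR [0.668 0.119 0.12 ]
mug [0.431 0.471 0.1  ]
pasta [ 0.748 -0.217  0.188]
oats [0.797 0.029 0.098]
lid [ 0.504 -0.049  0.02 ]
tail [0.569 0.01  0.04 ]
pot [0.667 0.216 0.13 ]
hL [0.651 0.348 0.12 ]
hR [0.677 0.094 0.12 ]
hood 0.5 [0.642 0.08  0.5  ] [0.645 0.417 0.5  ] [0.846 0.636 0.5  ] [0.814 0.396 0.5  ]
hood 0.6 [0.616 0.087 0.6  ] [0.618 0.382 0.6  ] [0.744 0.67  0.6  ] [0.717 0.464 0.6  ]
hood 0.7 [0.59  0.094 0.7  ] [0.592 0.348 0.7  ] [0.643 0.703 0.7  ] [0.62  0.532 0.7  ]
hood 0.8 [0.564 0.101 0.8  ] [0.565 0.313 0.8  ] [0.541 0.736 0.8  ] [0.523 0.6   0.8  ]
```

View pics/comb.png

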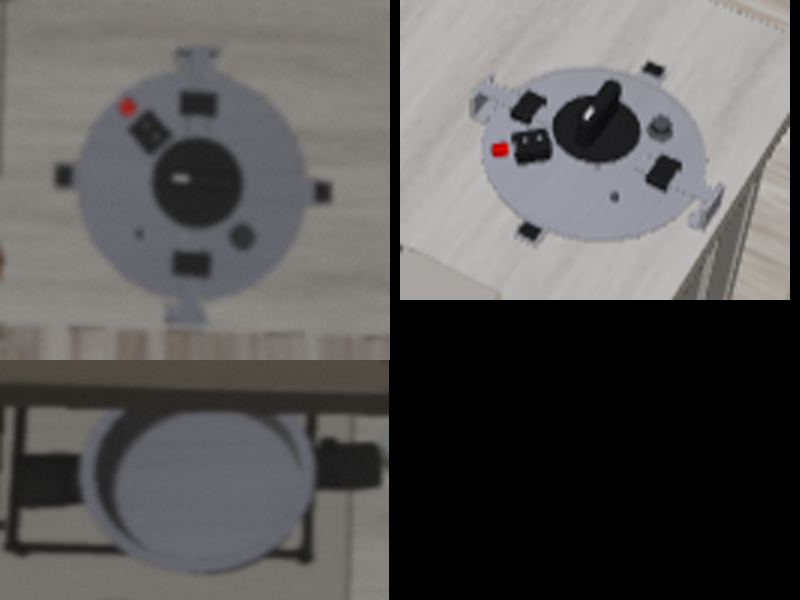

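The combined crop puts the ears at (65,176) and (322,190) and the white mark on the knob's left (+y) end. That gives lid yaw ≈ -1.6° and pot yaw ≈ +6°. I'm moving above the lid.

Call:
apply_moves --moves '[{"dx":0.74,"dy":-0.62,"dz":-0.11},{"dx":0.74,"dy":-0.62,"dz":-0.11},{"dx":0.74,"dy":-0.62,"dz":-0.11},{"dx":0.74,"dy":-0.62,"dz":-0.11},{"dx":0.74,"dy":-0.62,"dz":-0.11},{"dx":0.74,"dy":-0.62,"dz":-0.11},{"dx":0.74,"dy":-0.62,"dz":-0.11},{"dx":0.74,"dy":-0.62,"dz":-0.11},{"dx":0.74,"dy":-0.62,"dz":-0.11},{"dx":0.74,"dy":-0.62,"dz":-0.11},{"dx":0.74,"dy":-0.62,"dz":-0.11},{"dx":0.74,"dy":-0.62,"dz":-0.11}]'

```text
validation failed for argument at $.mo...
```

Call:
apply_moves --moves '[{"az":-1},{"az":-1},{"az":-1},{"az":-1},{"az":-1},{"az":-1},{"az":-1},{"az":-1},{},{}]'

```text
validation failed for argument at $.mo...
```

Run:
```python
from h import *
s=arm.read_state(); d=arm.snapshot('wrist'); save('w1',d['frame']); np.savez('w1.npz',**d); json.dump({k:np.array(v).tolist() for k,v in s.items()},open('w1.json','w'))
print(s['clock'],s['tcp_pos'],s['joints'],R.from_quat(s['tool_rot']).as_matrix()[:,0])
```

```text
0.15 [ 0.25406881 -0.57073212  0.23224577] [-1.24750121e+00  4.94104369e-01  1.34595848e+00 -3.40780064e-05
  1.30252527e+00 -9.54965435e-02] [9.13577316e-01 4.06665076e-01 6.22188329e-05]
```

View pics/w1.png

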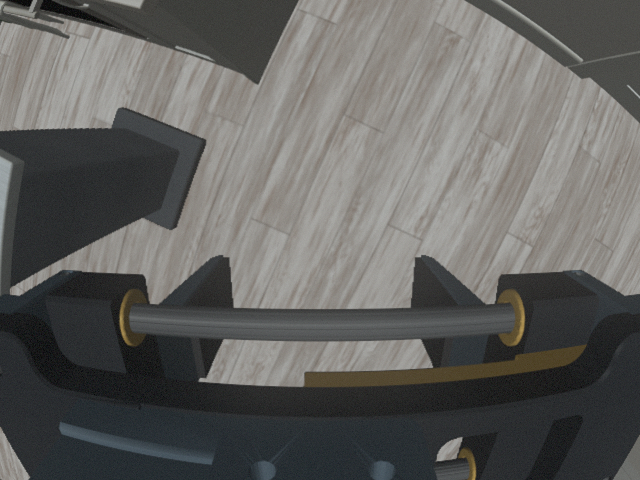

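That wrist picture only shows the floor, because the moves were refused. I'll retry with every field given.

Call:
apply_moves --moves '[{"dx":0.74,"dy":-0.62,"dz":-0.11,"ax":0.0,"ay":0.0,"az":0.0}]'

```text
clock: 0.3
tcp_pos: [0.2739, -0.5304, 0.2372]
tool_rot: [0.979, 0.206, -0.0, 0.0]
force: [1.4, -0.4, -0.6]
opening: 0.0914
gripper_force: 0.0
```

Call:
apply_moves --moves '[{"dx":0.74,"dy":-0.62,"dz":-0.11,"ax":0,"ay":0,"az":0},{"dx":0.74,"dy":-0.62,"dz":-0.11,"ax":0,"ay":0,"az":0},{"dx":0.74,"dy":-0.62,"dz":-0.11,"ax":0,"ay":0,"az":0},{"dx":0.74,"dy":-0.62,"dz":-0.11,"ax":0,"ay":0,"az":0},{"dx":0.74,"dy":-0.62,"dz":-0.11,"ax":0,"ay":0,"az":0},{"dx":0.74,"dy":-0.62,"dz":-0.11,"ax":0,"ay":0,"az":0},{"dx":0.74,"dy":-0.62,"dz":-0.11,"ax":0,"ay":0,"az":0},{"dx":0.74,"dy":-0.62,"dz":-0.11,"ax":0,"ay":0,"az":0},{"dx":0.74,"dy":-0.62,"dz":-0.11,"ax":0,"ay":0,"az":0},{"dx":0.74,"dy":-0.62,"dz":-0.11,"ax":0,"ay":0,"az":0},{"dx":0.74,"dy":-0.62,"dz":-0.11,"ax":0,"ay":0,"az":0}]'

```text
clock: 1.4
tcp_pos: [0.509, -0.0486, 0.299]
tool_rot: [0.978, 0.208, 0.0, 0.0]
force: [1.1, -0.8, -0.5]
opening: 0.091
gripper_force: 0.0
```

Call:
apply_moves --moves '[{"dx":0,"dy":0,"dz":0,"ax":0,"ay":0,"az":-1},{"dx":0,"dy":0,"dz":0,"ax":0,"ay":0,"az":-1},{"dx":0,"dy":0,"dz":0,"ax":0,"ay":0,"az":-1},{"dx":0,"dy":0,"dz":0,"ax":0,"ay":0,"az":-1},{"dx":0,"dy":0,"dz":0,"ax":0,"ay":0,"az":-1},{"dx":0,"dy":0,"dz":0,"ax":0,"ay":0,"az":-1},{"dx":0,"dy":0,"dz":0,"ax":0,"ay":0,"az":-1},{"dx":0,"dy":0,"dz":0,"ax":0,"ay":0,"az":-1},{"dx":0,"dy":0,"dz":0,"ax":0,"ay":0,"az":0},{"dx":0,"dy":0,"dz":0,"ax":0,"ay":0,"az":0}]'

```text
clock: 2.4
tcp_pos: [0.5085, -0.0505, 0.2987]
tool_rot: [0.721, 0.693, -0.0, -0.0]
force: [-0.7, 0.5, -0.6]
opening: 0.0915
gripper_force: 0.0
```

Run:
```python
from h import *
s=arm.read_state(); d=arm.snapshot('wrist'); save('w2',d['frame']); np.savez('w2.npz',**d); json.dump({k:np.array(v).tolist() for k,v in s.items()},open('w2.json','w'))
print(s['clock'],s['tcp_pos'],s['joints'],R.from_quat(s['tool_rot']).as_matrix()[:,0])
```

```text
2.4 [ 0.5084571  -0.05053564  0.2986581 ] [-2.15989616e-01  2.68672008e-01  1.52362319e+00  2.49199530e-05
  1.34946213e+00 -1.76678697e-01] [3.93062677e-02 9.99227209e-01 5.28748359e-05]
```

View pics/w2.png

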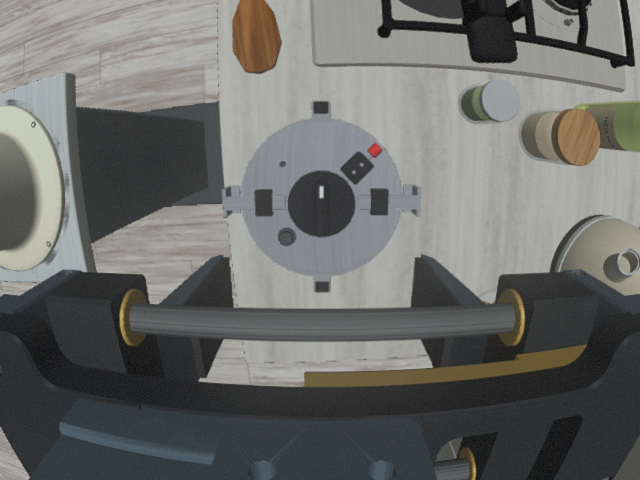

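The wrist view shows the lid from above: ears at (321,102) and (322,291), hooks at (223,201) and (420,198), red tail at (375,150), and the bar upright with its mark at (321,190).

```bash
cat >> h.py <<'E'
def load(n): return dict(np.load(n+'.npz')),{k:np.array(v) for k,v in json.load(open(n+'.json')).items()}
def lidpts(c,yaw,z,ky=None):
    c=np.array(c)
    P=np.array([[0,.116,.003],[0,-.116,.003],[.091*.7071,.091*.7071,.024],[0,0.0,.070],[0,.028,.070],[0,-.028,.070]])
    q=P@R.from_euler('z',yaw).as_matrix().T; q[:,:2]+=c; q[:,2]+=z; return q
E
python3 - <<'E'
from h import *
d,s=load('w2')
a,b=watz(d,s,321,101.5,.019),watz(d,s,322,291.5,.019)
print(a,b,(a+b)/2,np.hypot(*(a-b)[:2]),np.degrees(-np.arctan2(*(a-b)[:2])))
f=d['frame'].astype(int); m=(f[...,0]>150)&(f[...,1]<90)&(f[...,2]<90); m[200:]=0
v,u=np.nonzero(m); print(u.mean(),v.mean(),len(u), watz(d,s,u.mean(),v.mean(),.045))
c=((a+b)/2)[:2]; print(wproj(d,s,lidpts(c,-np.arctan2(*(a-b)[:2]),.016)).round(1))
im=cv2.cvtColor(d['frame'],cv2.COLOR_RGB2BGR)
c=im[90:310,210:430].copy(); g=cv2.cvtColor(c,cv2.COLOR_BGR2GRAY)
# white mark centroid
v,u=np.nonzero(g[90:120,100:122]>150); print('mark',u.mean()+310,v.mean()+180)
E
```

```text
[0.51206862 0.06535852 0.019     ] [ 0.50378184 -0.16634291  0.019     ] [ 0.50792523 -0.0504922   0.019     ] 0.2318495713958118 -2.048305675458408
374.2826086956522 149.18478260869566 92 [0.56801241 0.00869882 0.045     ]
[[321.  101.4]
 [322.  291.6]
 [379.4 146.4]
 [321.4 211.4]
 [321.2 183.6]
 [321.5 238.3]]
mark 321.02941176470586 191.8235294117647
```

Call:
apply_moves --moves '[{"dx":0,"dy":0,"dz":0.7,"ax":0,"ay":0,"az":0},{"dx":0,"dy":0,"dz":0.7,"ax":0,"ay":0,"az":0},{"dx":0,"dy":0,"dz":0.7,"ax":0,"ay":0,"az":0},{"dx":0,"dy":0,"dz":0.7,"ax":0,"ay":0,"az":0},{"dx":0,"dy":0,"dz":0.7,"ax":0,"ay":0,"az":0},{"dx":0,"dy":0,"dz":0.6,"ax":0,"ay":0,"az":0},{"dx":0,"dy":0,"dz":0.2,"ax":0,"ay":0,"az":0},{"dx":0,"dy":0,"dz":0.15,"ax":0,"ay":0,"az":0},{"dx":0,"dy":0,"dz":0.07,"ax":0,"ay":0,"az":0},{"dx":0,"dy":0,"dz":0,"ax":0,"ay":0,"az":0},{"dx":0,"dy":0,"dz":0,"ax":0,"ay":0,"az":0}]' --fingers -0.1

```text
clock: 3.55
tcp_pos: [0.5091, -0.0507, 0.0737]
tool_rot: [0.719, 0.695, 0.0, 0.001]
force: [-0.0, 0.6, -0.1]
opening: 0.0502
gripper_force: 0.0
```

Call:
apply_moves --moves '[{"dx":0,"dy":0,"dz":0,"ax":0,"ay":0,"az":0},{"dx":0,"dy":0,"dz":0,"ax":0,"ay":0,"az":0},{"dx":0,"dy":0,"dz":0,"ax":0,"ay":0,"az":0},{"dx":0,"dy":0,"dz":0,"ax":0,"ay":0,"az":0},{"dx":0,"dy":0,"dz":0,"ax":0,"ay":0,"az":0}]' --fingers 1 --squeeze 40

```text
clock: 4.05
tcp_pos: [0.5083, -0.0506, 0.0728]
tool_rot: [0.719, 0.695, -0.0, -0.0]
force: [-1.3, -0.9, 3.5]
opening: 0.0158
gripper_force: 40.0
```

The bar is gripped and the opening reads 16 mm. Next I lift straight up and study the pot in the two fixed views.

Call:
apply_moves --moves '[{"dx":0,"dy":0,"dz":-0.1,"ax":0,"ay":0,"az":0},{"dx":0,"dy":0,"dz":-0.2,"ax":0,"ay":0,"az":0},{"dx":0,"dy":0,"dz":-0.4,"ax":0,"ay":0,"az":0},{"dx":0,"dy":0,"dz":-0.6,"ax":0,"ay":0,"az":0},{"dx":0,"dy":0,"dz":-0.6,"ax":0,"ay":0,"az":0},{"dx":0,"dy":0,"dz":-0.6,"ax":0,"ay":0,"az":0},{"dx":0,"dy":0,"dz":-0.6,"ax":0,"ay":0,"az":0},{"dx":0,"dy":0,"dz":-0.5,"ax":0,"ay":0,"az":0},{"dx":0,"dy":0,"dz":-0.4,"ax":0,"ay":0,"az":0},{"dx":0,"dy":0,"dz":-0.2,"ax":0,"ay":0,"az":0},{"dx":0,"dy":0,"dz":0,"ax":0,"ay":0,"az":0}]'

```text
clock: 5.15
tcp_pos: [0.5088, -0.0506, 0.2839]
tool_rot: [0.719, 0.695, 0.001, 0.001]
force: [0.1, -0.0, -8.4]
opening: 0.0156
gripper_force: 40.0
```

Run:
```python
from h import *
t=dict(np.load('top0.npz')); s=dict(np.load('scene0.npz'))
im=np.zeros((600,800,3),np.uint8)
a=cv2.resize(s['frame'][195:320,220:335,::-1],None,fx=3.4,fy=3.4,interpolation=cv2.INTER_CUBIC)
b=cv2.resize(t['frame'][172:262,205:350,::-1],None,fx=2.7,fy=2.7,interpolation=cv2.INTER_CUBIC); b=cv2.convertScaleAbs(b,alpha=1.7)
a=cv2.convertScaleAbs(a,alpha=1.3)
im[:a.shape[0],:a.shape[1]]=a; im[:b.shape[0],405:405+b.shape[1]]=b
cv2.imwrite('pics/pot.png',im)
st=arm.read_state(); print(st['tcp_pos'],st['force'],st['wrist_torque'])
```

```text
[ 0.50875802 -0.0506432   0.28388045] [ 0.0619578  -0.02510393 -8.38059189] [-0.09463375 -0.07998699 -0.04469393]
```

View pics/pot.png

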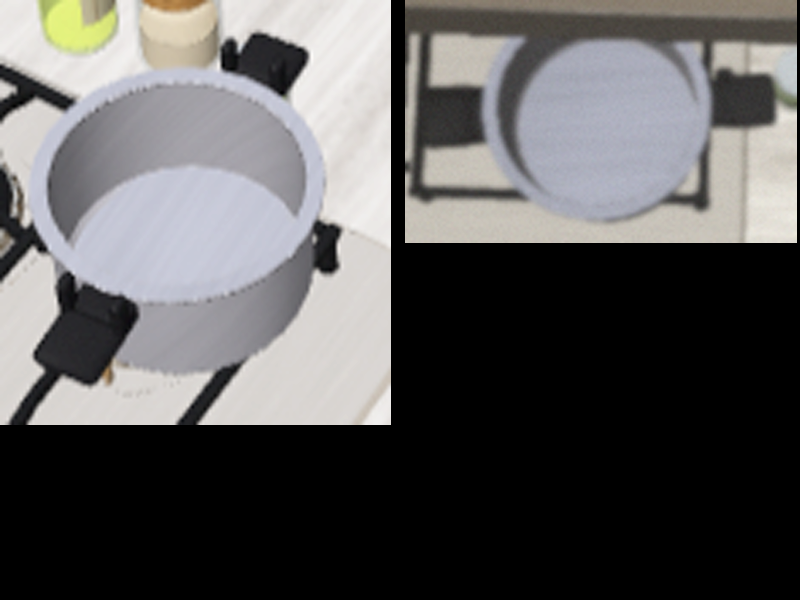

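The crop shows the full rim in the scene view, outer edge spanning (30,185)–(325,185), with lug tops near (66,277), (128,300), (230,40) and (283,65). I'll fit the rim circle next.

```bash
cat > fit.py <<'E'
from h import *
from scipy.optimize import minimize
from scipy.ndimage import map_coordinates
t=dict(np.load('top0.npz')); s=dict(np.load('scene0.npz'))
def grad(D,sig):
    g=cv2.GaussianBlur(cv2.cvtColor(D['frame'],cv2.COLOR_RGB2GRAY).astype(float),(0,0),sig)
    gm=np.hypot(cv2.Sobel(g,-1,1,0),cv2.Sobel(g,-1,0,1)); return np.minimum(gm,np.percentile(gm,93))
th=np.linspace(0,2*np.pi,240,endpoint=False); C=np.c_[np.cos(th),np.sin(th),0*th]
for sig in(2.0,1.0):
    G={'s':grad(s,sig),'t':grad(t,sig)}
    def cost(p,w):
        e=0
        for k,D in(('s',s),('t',t)):
            if k not in w: continue
            for r,dz in((.0965,-.003),(.084,-.002)):
                q=proj(D,p+[0,0,dz]+r*C); 
                if k=='t': q=q[q[:,1]>190]
                e-=map_coordinates(G[k],[q[:,1],q[:,0]],order=1).mean()
        return e
    for w in('st','s','t'):
        best=min((minimize(cost,p0,args=(w,),method='Nelder-Mead',options=dict(initial_simplex=np.array(p0)+.012*np.r_[np.zeros((1,3)),np.eye(3)])) for p0 in [[.66,.225,.13],[.65,.235,.15],[.665,.22,.14],[.655,.23,.12]]),key=lambda r:r.fun)
        print(sig,w,best.x.round(4),best.fun)
        if w=='st': B=best.x
pk=np.array([[66,277],[128,300],[230,40],[283,65]])/3.4+[220,195]
L=np.array([atz(s,*p,B[2]+.014) for p in pk]); n,f=L[:2].mean(0),L[2:].mean(0)
print(L.round(4)); print((n+f)/2,np.hypot(*(n-f)[:2]),np.degrees(-np.arctan2(*(n-f)[:2])),np.degrees(np.arctan2(*(L[0]-L[1])[[1,0]])),np.degrees(np.arctan2(*(L[2]-L[3])[[1,0]])))
E
python3 fit.py
```

```text
2.0 st [0.6567 0.2335 0.1568] -166.56348949645266
2.0 s [0.6239 0.2752 0.2156] -112.56015397975645
2.0 t [0.6541 0.2363 0.1052] -68.5861313639565
1.0 st [0.651  0.2327 0.1446] -189.6978533993764
1.0 s [0.651  0.2415 0.17  ] -159.01211124078472
1.0 t [0.6537 0.2374 0.1044] -82.9527247605526
[[0.6692 0.337  0.1586]
 [0.6257 0.331  0.1586]
 [0.6912 0.1159 0.1586]
 [0.6475 0.1163 0.1586]]
[0.65839434 0.22504954 0.1586181 ] 0.21899280090791326 5.7509717831996605 7.898700745327415 -0.4131192913297353
```

Call:
apply_moves --moves '[{"dx":0.35,"dy":0.17,"dz":0,"ax":0,"ay":0,"az":0},{"dx":0.71,"dy":0.34,"dz":0,"ax":0,"ay":0,"az":0},{"dx":0.71,"dy":0.34,"dz":0,"ax":0,"ay":0,"az":0},{"dx":0.71,"dy":0.34,"dz":0,"ax":0,"ay":0,"az":0},{"dx":0.71,"dy":0.34,"dz":0,"ax":0,"ay":0,"az":0},{"dx":0.71,"dy":0.34,"dz":0,"ax":0,"ay":0,"az":0},{"dx":0.71,"dy":0.34,"dz":0,"ax":0,"ay":0,"az":0},{"dx":0.71,"dy":0.34,"dz":0,"ax":0,"ay":0,"az":0},{"dx":0.35,"dy":0.17,"dz":0.1,"ax":0,"ay":0,"az":-0.4},{"dx":0,"dy":0,"dz":0.2,"ax":0,"ay":0,"az":-0.5},{"dx":0,"dy":0,"dz":0.2,"ax":0,"ay":0,"az":0},{"dx":0,"dy":0,"dz":0,"ax":0,"ay":0,"az":0}]'

```text
clock: 6.35
tcp_pos: [0.653, 0.2274, 0.2547]
tool_rot: [0.675, 0.738, -0.002, -0.001]
force: [-1.2, 0.2, -7.6]
opening: 0.0155
gripper_force: 40.0
```

Run:
```python
from h import *
ims={}
s=arm.read_state(); json.dump({k:np.array(v).tolist() for k,v in s.items()},open('w3.json','w'))
for n,m in(('wrist','w3'),('top','t3'),('scene','s3')):
    d=arm.snapshot(n); save(m,d['frame']); np.savez(m+'.npz',**d); ims[n]=d['frame'][...,::-1]
im=np.zeros((600,800,3),np.uint8)
w=cv2.resize(ims['wrist'][20:190,190:460],None,fx=1.75,fy=1.75,interpolation=cv2.INTER_CUBIC); im[:w.shape[0],:w.shape[1]]=w
w=cv2.resize(ims['scene'][180:330,200:330],None,fx=2.4,fy=2.4,interpolation=cv2.INTER_CUBIC); im[:w.shape[0],480:480+w.shape[1]]=w
w=cv2.convertScaleAbs(cv2.resize(ims['top'][165:265,200:360],None,fx=2.95,fy=2.95,interpolation=cv2.INTER_CUBIC),alpha=1.5); im[300:300+w.shape[0],:w.shape[1]]=w
cv2.imwrite('pics/h3.png',im); print(s['tcp_pos'],np.degrees(2*np.arctan2(s['tool_rot'][1],s['tool_rot'][0])),s['force'])
```

```text
[0.65298885 0.22739978 0.2547234 ] 95.06912782454839 [-1.15299368  0.1572505  -7.63514743]
```

View pics/h3.png

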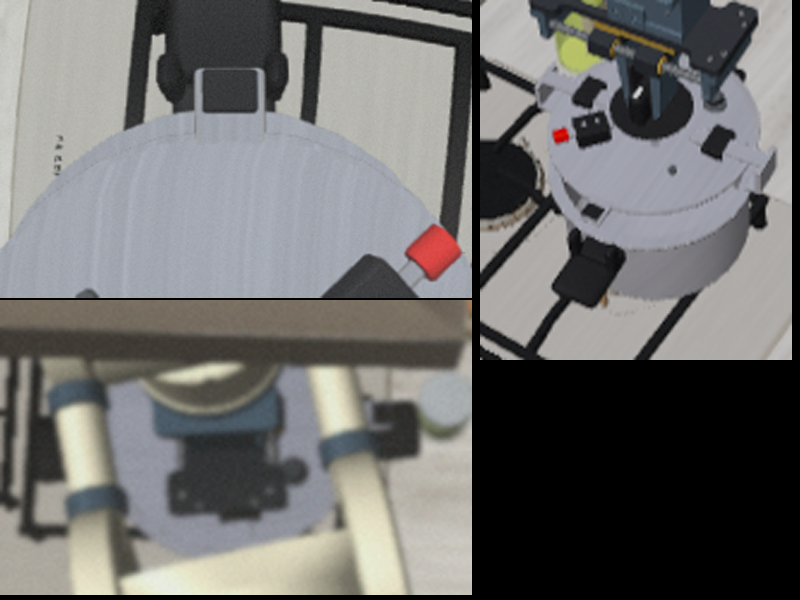

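The wrist crop shows the ear (195–266) almost between the lugs (outer edges 158 and 288), so the slot sits about 2–3 mm to image-left. I'll triangulate the slot for height and yaw.

Run:
```python
from h import *
d,s=load('w3'); sc=dict(np.load('scene0.npz')); s3=dict(np.load('s3.npz'))
w=np.array([190,20])+np.array([223,74])/1.75
o1,r1=wray(d,s,*w); o2,r2=ray(sc,*(np.array([97,288.5])/3.4+[220,195]))
r1/=np.linalg.norm(r1);r2/=np.linalg.norm(r2)
k=np.linalg.lstsq(np.c_[r1,-r2],o2-o1,rcond=None)[0]; print('tri',o1+k[0]*r1,o2+k[1]*r2)
T=R.from_quat(s['tool_rot']).as_matrix(); tcp=s['tcp_pos']
for rim in(.135,.145,.155):
    for row in(50,74,98): print(rim,row,((watz(d,s,w[0],20+row/1.75,rim+.012)-tcp)@T).round(4), end=' ')
    print()
# ear check
print('ear end',((watz(d,s,190+230.5/1.75,20+68/1.75,tcp[2]-.054)-tcp)@T).round(4))
g=cv2.cvtColor(d['frame'],cv2.COLOR_RGB2GRAY).astype(int)
for v in range(2,64,4):
    row=g[v,260:375]; gr=np.diff(row); print(v,[(i+260,int(gr[i])) for i in np.nonzero(abs(gr)>22)[0]])
# scene check of calibration: tail in s3 & expected lid points
f=s3['frame'].astype(int); m=(f[...,0]>150)&(f[...,1]<80)&(f[...,2]<80); m[:,:200]=0;m[:200]=0;m[300:]=0;v,u=np.nonzero(m);print('red',u.mean(),v.mean())
yaw=np.arctan2(T[1,0],T[0,0])-np.pi/2; print(np.degrees(yaw),T[:,2]); print(proj(s3,lidpts(tcp[:2],yaw,tcp[2]-.057)).round(1))
```

```text
tri [0.6396127  0.34629514 0.17944819] [0.63725613 0.34458266 0.17917731]
0.135 50 [ 0.1366 -0.0029  0.1076] 0.135 74 [ 0.1265 -0.0029  0.1076] 0.135 98 [ 0.1166 -0.0029  0.1076] 
0.145 50 [ 0.1341 -0.0027  0.0976] 0.145 74 [ 0.1244 -0.0027  0.0976] 0.145 98 [ 0.1148 -0.0027  0.0976] 
0.155 50 [ 0.1316 -0.0026  0.0876] 0.155 74 [ 0.1223 -0.0026  0.0876] 0.155 98 [ 0.1131 -0.0026  0.0876] 
ear end [0.1172 0.0002 0.0539]
2 [(np.int64(295), -69), (np.int64(296), -69), (np.int64(343), 28), (np.int64(352), 46), (np.int64(373), -103)]
6 [(np.int64(294), -86), (np.int64(295), -60)]
10 [(np.int64(296), -91), (np.int64(297), -29), (np.int64(298), -31), (np.int64(309), 86), (np.int64(310), 44), (np.int64(311), -35), (np.int64(312), -53), (np.int64(322), -41), (np.int64(323), -29)]
14 [(np.int64(268), -46), (np.int64(269), -28), (np.int64(276), 27), (np.int64(277), 38), (np.int64(278), 24), (np.int64(286), -36), (np.int64(287), -26), (np.int64(288), -39), (np.int64(289), -25), (np.int64(345), 26), (np.int64(346), 69), (np.int64(347), 50), (np.int64(362), -51)]
18 [(np.int64(267), -50), (np.int6
[... 2004 characters left out ...]
64(363), -67), (np.int64(371), 29), (np.int64(372), 95)]
62 [(np.int64(262), -37), (np.int64(263), -82), (np.int64(273), 45), (np.int64(274), 94), (np.int64(278), -74), (np.int64(279), -55), (np.int64(300), 67), (np.int64(301), 43), (np.int64(304), -40), (np.int64(305), -54), (np.int64(336), 56), (np.int64(337), 31), (np.int64(340), -59), (np.int64(341), -42), (np.int64(353), 32), (np.int64(354), 110), (np.int64(362), -69), (np.int64(363), -73), (np.int64(371), 47), (np.int64(372), 67), (np.int64(373), 27)]
red 233.31034482758622 236.0344827586207
5.069251385548332 [-0.00470943 -0.00131842 -0.99998804]
[[245.8 272.2]
 [298.  198. ]
 [231.3 237.6]
 [271.2 212.9]
 [264.6 222.1]
 [277.7 204. ]]
```

Call:
apply_moves --moves '[{"dx":0,"dy":0,"dz":-0.2,"ax":0,"ay":0,"az":0},{"dx":0.1,"dy":-0.05,"dz":-0.1,"ax":0,"ay":0,"az":0},{"dx":0.12,"dy":0,"dz":0,"ax":0,"ay":0,"az":0},{"dx":0,"dy":0,"dz":0,"ax":0,"ay":0,"az":0},{"dx":0,"dy":0,"dz":0,"ax":0,"ay":0,"az":0}]'

```text
clock: 7.0
tcp_pos: [0.6507, 0.239, 0.2726]
tool_rot: [0.674, 0.739, -0.0, -0.0]
force: [-0.6, 0.5, -8.2]
opening: 0.0159
gripper_force: 40.0
```

Run:
```python
from h import *
s=arm.read_state(); json.dump({k:np.array(v).tolist() for k,v in s.items()},open('w4.json','w'))
ims={}
for n,m in(('wrist','w4'),('scene','s4')):
    d=arm.snapshot(n); save(m,d['frame']); np.savez(m+'.npz',**d); ims[n]=d['frame'][...,::-1]
im=np.zeros((600,800,3),np.uint8)
w=cv2.resize(ims['wrist'][10:130,240:400],None,fx=3,fy=3,interpolation=cv2.INTER_CUBIC); w=cv2.convertScaleAbs(w,alpha=1.6); im[:w.shape[0],:w.shape[1]]=w
w=cv2.resize(ims['scene'][180:330,200:330],None,fx=2.4,fy=2.4,interpolation=cv2.INTER_CUBIC); im[:w.shape[0],484:484+w.shape[1]]=w
sc=dict(np.load('scene0.npz'))
w=cv2.convertScaleAbs(cv2.resize(sc['frame'][195:320,220:335,::-1],None,fx=1,fy=1),alpha=2.2)
a=cv2.resize(w[75:120,0:50],None,fx=5,fy=5,interpolation=cv2.INTER_CUBIC); b=cv2.resize(w[5:40,55:100],None,fx=6,fy=6,interpolation=cv2.INTER_CUBIC)
im[365:365+a.shape[0],:a.shape[1]]=a; im[365:365+b.shape[0],260:260+b.shape[1]]=b
cv2.imwrite('pics/h4.png',im); print(s['tcp_pos'],np.degrees(2*np.arctan2(s['tool_rot'][1],s['tool_rot'][0])),s['force'])
```

```text
[0.65066651 0.23901274 0.27258301] 95.22234911601755 [-0.62065585  0.54466615 -8.20661795]
```

View pics/h4.png

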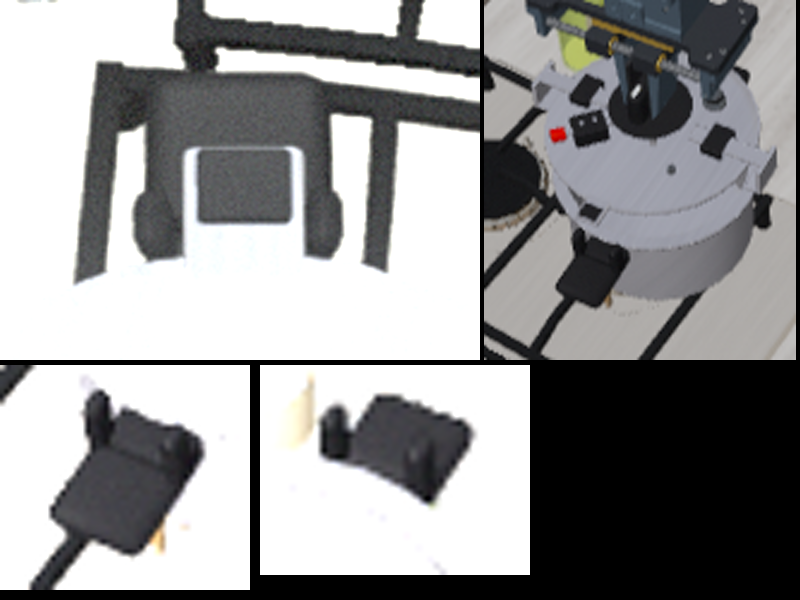

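The wrist crop has the lug outer edges at 134 and 342 (mid 238) against an ear mid of 244, and the handle's outer end at row 72. The lower insets give the four lug tops. I'll run a joint least-squares fit.

Run:
```python
from h import *
from scipy.optimize import least_squares
sc=dict(np.load('scene0.npz')); d,s=load('w4'); d3,s_3=load('w3')
S=np.array([[239.4,275.4],[256.6,283],[287.5,206.7],[301.3,211.7]])  # near +x(lid frame),-x ; far +x? 
def P(p,L): return np.array(L)@R.from_euler('z',p[3]).as_matrix().T+[p[0],p[1],p[2]]
def res(p):
    a=p[4]; h=.0145
    q=proj(sc,P(p,[[-a,.108,.014],[a,.108,.014],[-a,-.108,.014],[a,-.108,.014]]))
    # order: match by image u
    i=q[:2,0].argsort(); q[:2]=q[:2][i]; j=q[2:,0].argsort(); q[2:]=q[2:][j]
    o=2*a-h
    w=wproj(d,s,P(p,[[-o,.108,.004],[o,.108,.004],[0,.151,-.014]])); w3=wproj(d3,s_3,P(p,[[-o,.108,.004],[o,.108,.004]]))
    return np.r_[(q-S).ravel(), w[0,0]-284.7,w[1,0]-354,(w[2,1]-34)*.7,(w[2,0]-319.8)*.7,w3[0,0]-278.7,w3[1,0]-353.6,(p[4]-.02)/.002]
r=least_squares(res,[.65,.239,.16,.09,.02],x_scale=[.01,.01,.01,.02,.002])
p=r.x; print(p.round(4),np.degrees(p[3])); print(r.fun.round(1)); print('sd',np.sqrt(np.diag(np.linalg.inv(r.jac.T@r.jac))).round(4))
T=R.from_quat(s['tool_rot']).as_matrix(); print('shift in tool',((p[:3]-s['tcp_pos'])@T).round(4), 'tool yaw',np.degrees(np.arctan2(T[1,0],T[0,0]))-90)
```

```text
[0.65   0.2385 0.168  0.1015 0.019 ] 5.814463279082099
[ 0.1  0.5 -1.4 -0.6 -0.2 -0.1  0.7  0.2 -0.6 -0.3  0.2 -1.   0.7  0.5
 -0.5]
sd [0.0009 0.0008 0.0017 0.0078 0.0002]
shift in tool [-0.0005 -0.0007  0.1045] tool yaw 5.222349912113586
```

Fit: pot (0.650, 0.2385), rim z 0.168, yaw 5.8°, residuals at or below 1.4 px. I'll align slightly and descend.

Call:
apply_moves --moves '[{"dx":0,"dy":-0.014,"dz":0.1,"ax":0,"ay":0,"az":-0.05},{"dx":0,"dy":0,"dz":0.15,"ax":0,"ay":0,"az":0},{"dx":0,"dy":0,"dz":0.15,"ax":0,"ay":0,"az":0},{"dx":0,"dy":0,"dz":0.1,"ax":0,"ay":0,"az":0},{"dx":0,"dy":0,"dz":0.1,"ax":0,"ay":0,"az":0},{"dx":0,"dy":0,"dz":0,"ax":0,"ay":0,"az":0},{"dx":0,"dy":0,"dz":0,"ax":0,"ay":0,"az":0}]'

```text
clock: 7.8
tcp_pos: [0.6502, 0.2387, 0.2427]
tool_rot: [0.672, 0.741, 0.0, 0.0]
force: [-0.0, 0.4, -7.2]
opening: 0.0156
gripper_force: 40.0
```

Call:
apply_moves --moves '[{"dx":0,"dy":0,"dz":0.05,"ax":0,"ay":0,"az":0},{"dx":0,"dy":0,"dz":0.05,"ax":0,"ay":0,"az":0},{"dx":0,"dy":0,"dz":0,"ax":0,"ay":0,"az":0}]'

```text
clock: 8.1
tcp_pos: [0.65, 0.2386, 0.2374]
tool_rot: [0.672, 0.741, -0.0, -0.0]
force: [0.4, -0.2, -7.6]
opening: 0.0157
gripper_force: 40.0
```

Call:
apply_moves --moves '[{"dx":0,"dy":0,"dz":0.04,"ax":0,"ay":0,"az":0},{"dx":0,"dy":0,"dz":0.04,"ax":0,"ay":0,"az":0},{"dx":0,"dy":0,"dz":0,"ax":0,"ay":0,"az":0}]'

```text
clock: 8.4
tcp_pos: [0.65, 0.2386, 0.2333]
tool_rot: [0.672, 0.741, -0.0, -0.0]
force: [-0.2, -0.1, -7.0]
opening: 0.0158
gripper_force: 40.0
```

Call:
apply_moves --moves '[{"dx":0,"dy":0,"dz":0.04,"ax":0,"ay":0,"az":0},{"dx":0,"dy":0,"dz":0.03,"ax":0,"ay":0,"az":0},{"dx":0,"dy":0,"dz":0,"ax":0,"ay":0,"az":0}]'

```text
clock: 8.7
tcp_pos: [0.6501, 0.2386, 0.2299]
tool_rot: [0.672, 0.741, -0.0, -0.0]
force: [-0.1, -0.1, -7.1]
opening: 0.0155
gripper_force: 40.0
```

Both the ears and the plug are below the lug tops with no contact, so I continue gently.

Call:
apply_moves --moves '[{"dx":0,"dy":0,"dz":0.03,"ax":0,"ay":0,"az":0},{"dx":0,"dy":0,"dz":0.02,"ax":0,"ay":0,"az":0},{"dx":0,"dy":0,"dz":0,"ax":0,"ay":0,"az":0}]'

```text
clock: 9.0
tcp_pos: [0.6501, 0.2386, 0.2275]
tool_rot: [0.672, 0.741, -0.0, -0.0]
force: [0.3, 0.2, -8.3]
opening: 0.0157
gripper_force: 40.0
```

Call:
apply_moves --moves '[{"dx":0,"dy":0,"dz":0.02,"ax":0,"ay":0,"az":0},{"dx":0,"dy":0,"dz":0.02,"ax":0,"ay":0,"az":0},{"dx":0,"dy":0,"dz":0,"ax":0,"ay":0,"az":0}]'

```text
clock: 9.3
tcp_pos: [0.6501, 0.2386, 0.2256]
tool_rot: [0.672, 0.741, -0.0, -0.0]
force: [0.7, -0.8, -7.3]
opening: 0.0159
gripper_force: 40.0
```

Call:
apply_moves --moves '[{"dx":0,"dy":0,"dz":0.02,"ax":0,"ay":0,"az":0},{"dx":0,"dy":0,"dz":0,"ax":0,"ay":0,"az":0}]'

```text
clock: 9.5
tcp_pos: [0.6502, 0.2387, 0.2252]
tool_rot: [0.672, 0.741, 0.0, 0.0]
force: [-2.1, -1.5, 0.1]
opening: 0.0158
gripper_force: 40.0
```

Call:
apply_moves --moves '[{"dx":0,"dy":0,"dz":0.02,"ax":0,"ay":0,"az":0},{"dx":0,"dy":0,"dz":0,"ax":0,"ay":0,"az":0}]'

```text
clock: 9.7
tcp_pos: [0.6503, 0.2387, 0.2252]
tool_rot: [0.672, 0.741, 0.001, 0.0]
force: [-6.5, -2.2, 11.6]
opening: 0.0157
gripper_force: 40.0
```

Contact came at TCP z 0.2252, so the origin is at 0.168 = rim, which means it's home. I'll relieve the load, let go so it settles, then regrip and check by wrist camera.

Call:
apply_moves --moves '[{"dx":0,"dy":0,"dz":-0.02,"ax":0,"ay":0,"az":0},{"dx":0,"dy":0,"dz":0,"ax":0,"ay":0,"az":0}]'

```text
clock: 9.9
tcp_pos: [0.6503, 0.2387, 0.2252]
tool_rot: [0.672, 0.741, 0.0, 0.0]
force: [-3.3, -1.7, 3.8]
opening: 0.0159
gripper_force: 40.0
```

Call:
apply_moves --moves '[{"dx":0,"dy":0,"dz":0,"ax":0,"ay":0,"az":0},{"dx":0,"dy":0,"dz":0,"ax":0,"ay":0,"az":0},{"dx":0,"dy":0,"dz":0,"ax":0,"ay":0,"az":0},{"dx":0,"dy":0,"dz":0,"ax":0,"ay":0,"az":0}]' --fingers 0.3

```text
clock: 10.3
tcp_pos: [0.6503, 0.2387, 0.2247]
tool_rot: [0.672, 0.741, 0.0, 0.0]
force: [-1.6, -0.7, -0.6]
opening: 0.0318
gripper_force: 0.0
```

```bash
cat >> h.py <<'E'
C=np.array([.6500,.2387]); Z0=.168
def tail(n):
    s=arm.read_state(); d=arm.snapshot('wrist'); save(n,d['frame']); np.savez(n+'.npz',**d); json.dump({k:np.array(v).tolist() for k,v in s.items()},open(n+'.json','w'))
    f=d['frame'].astype(int); m=((f[...,0]>130)&(f[...,1]<.45*f[...,0])&(f[...,2]<.45*f[...,0])).astype(np.uint8)
    k,l,st,ce=cv2.connectedComponentsWithStats(m); i=1+st[1:,4].argmax(); v,u=np.nonzero(l==i)
    P=np.array([watz(d,s,a,b,Z0+.0305) for a,b in zip(u,v)]) ; c=s['tcp_pos'][:2]; r=np.hypot(*(P[:,:2]-c).T)
    T=R.from_quat(s['tool_rot']).as_matrix(); q=P.mean(0)[:2]-c
    print('t',round(s['clock'],2),'yaw',round(np.degrees(np.arctan2(T[1,0],T[0,0]))-90,2),'tcp',np.round(s['tcp_pos'],4),'F',np.round(s['force'],1),'M',np.round(s['wrist_torque'],3),'open',round(s['opening'],4))
    print('tail n',len(u),'r mean %.1f max %.1f mm ang %.1f'%(r.mean()*1e3,np.percentile(r,98)*1e3,np.degrees(np.arctan2(q[1],q[0]))))
E
python3 -c "
from h import *
tail('k0')
d,s=load('k0'); im=d['frame'][...,::-1]; cv2.imwrite('pics/k0v.png',cv2.resize(im[0:300,160:560],None,fx=2,fy=2))"
```

```text
t 10.3 yaw 5.59 tcp [0.6503 0.2387 0.2247] F [-1.6 -0.7 -0.6] M [-0.046 -0.106  0.006] open 0.0318
tail n 529 r mean 84.4 max 90.3 mm ang 52.3
```

View pics/k0v.png

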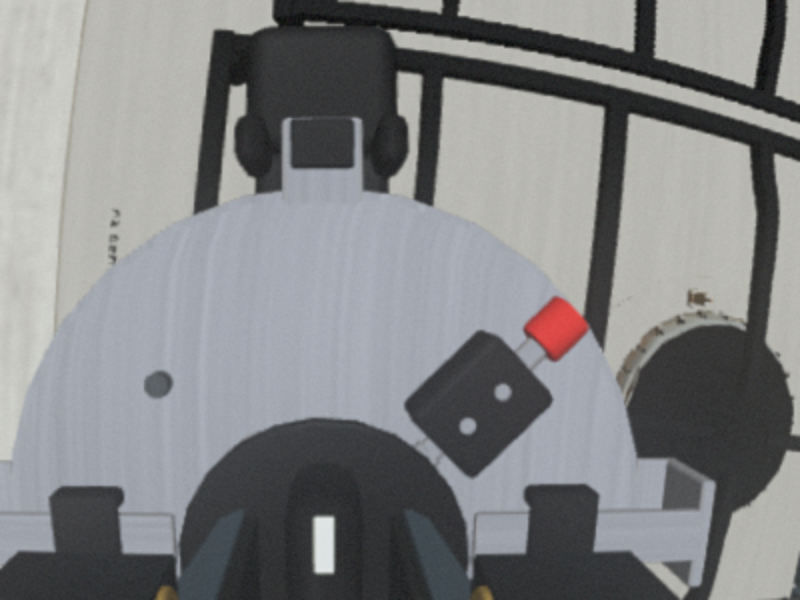

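The ear is centred between the lugs (lugs 238–408, ear mid 322), and the tail end reads 90.3 mm (pin at 0). I regrip and start turning clockwise.

Call:
apply_moves --moves '[{"dx":0,"dy":0,"dz":0,"ax":0,"ay":0,"az":0},{"dx":0,"dy":0,"dz":0,"ax":0,"ay":0,"az":0},{"dx":0,"dy":0,"dz":0,"ax":0,"ay":0,"az":0},{"dx":0,"dy":0,"dz":0,"ax":0,"ay":0,"az":0}]' --fingers 1 --squeeze 25

```text
clock: 10.75
tcp_pos: [0.6502, 0.2386, 0.2247]
tool_rot: [0.672, 0.741, 0.0, 0.0]
force: [0.2, -0.3, -0.1]
opening: 0.0159
gripper_force: 25.0
```

Call:
apply_moves --moves '[{"dx":0,"dy":0,"dz":0,"ax":0,"ay":0,"az":0.4},{"dx":0,"dy":0,"dz":0,"ax":0,"ay":0,"az":0.6},{"dx":0,"dy":0,"dz":0,"ax":0,"ay":0,"az":0.6},{"dx":0,"dy":0,"dz":0,"ax":0,"ay":0,"az":0.6},{"dx":0,"dy":0,"dz":0,"ax":0,"ay":0,"az":0.5},{"dx":0,"dy":0,"dz":0,"ax":0,"ay":0,"az":0.3},{"dx":0,"dy":0,"dz":0,"ax":0,"ay":0,"az":0}]'

```text
clock: 11.45
tcp_pos: [0.6496, 0.2387, 0.2247]
tool_rot: [0.811, 0.585, -0.0, -0.0]
force: [-5.4, 0.2, 2.8]
opening: 0.0158
gripper_force: 25.0
```

```bash
python3 -c "
from h import *
tail('k1')"
```

```text
t 11.45 yaw -18.44 tcp [0.6496 0.2387 0.2247] F [-5.4  0.2  2.8] M [ 0.037  0.731 -0.027] open 0.0158
tail n 580 r mean 85.3 max 91.1 mm ang 51.5
```

Call:
apply_moves --moves '[{"dx":0,"dy":-0.01,"dz":0,"ax":0,"ay":0,"az":0.4},{"dx":0,"dy":0,"dz":0,"ax":0,"ay":0,"az":0.4},{"dx":0,"dy":0,"dz":0,"ax":0,"ay":0,"az":0.2},{"dx":0,"dy":0,"dz":0,"ax":0,"ay":0,"az":0}]'

```text
clock: 11.9
tcp_pos: [0.6494, 0.2388, 0.2247]
tool_rot: [0.85, 0.527, -0.0, -0.0]
force: [-5.4, 0.9, 1.7]
opening: 0.0155
gripper_force: 25.0
```

```bash
python3 -c "
from h import *
tail('k2')"
```

```text
t 11.9 yaw -26.36 tcp [0.6494 0.2388 0.2247] F [-5.4  0.9  1.7] M [0.016 0.828 0.095] open 0.0155
tail n 599 r mean 86.6 max 92.5 mm ang 51.2
```

Call:
apply_moves --moves '[{"dx":0,"dy":-0.01,"dz":0,"ax":0,"ay":0,"az":0.25},{"dx":0,"dy":0,"dz":0,"ax":0,"ay":0,"az":0.25},{"dx":0,"dy":0,"dz":0,"ax":0,"ay":0,"az":0.12},{"dx":0,"dy":0,"dz":0,"ax":0,"ay":0,"az":0}]'

```text
clock: 12.35
tcp_pos: [0.6492, 0.2389, 0.2247]
tool_rot: [0.872, 0.49, -0.0, 0.0]
force: [-2.7, -1.0, 1.6]
opening: 0.016
gripper_force: 25.0
```

```bash
python3 -c "
from h import *
tail('k3')"
```

```text
t 12.35 yaw -31.31 tcp [0.6492 0.2389 0.2247] F [-2.7 -1.   1.6] M [-0.176  0.551  0.088] open 0.016
tail n 601 r mean 87.5 max 93.3 mm ang 51.0
```

Call:
apply_moves --moves '[{"dx":0,"dy":0,"dz":0,"ax":0,"ay":0,"az":0.2},{"dx":0,"dy":0,"dz":0,"ax":0,"ay":0,"az":0.12},{"dx":0,"dy":0,"dz":0,"ax":0,"ay":0,"az":0}]'

```text
clock: 12.7
tcp_pos: [0.6492, 0.2389, 0.2247]
tool_rot: [0.883, 0.47, -0.0, 0.0]
force: [-4.2, -2.1, 2.2]
opening: 0.016
gripper_force: 25.0
```

```bash
python3 -c "
from h import *
tail('k4')"
```

```text
t 12.7 yaw -33.98 tcp [0.6492 0.2389 0.2247] F [-4.2 -2.1  2.2] M [-0.268  0.745 -0.041] open 0.016
tail n 593 r mean 88.2 max 94.0 mm ang 50.9
```

Call:
apply_moves --moves '[{"dx":0,"dy":0,"dz":0,"ax":0,"ay":0,"az":0.15},{"dx":0,"dy":0,"dz":0,"ax":0,"ay":0,"az":0.1},{"dx":0,"dy":0,"dz":0,"ax":0,"ay":0,"az":0}]'

```text
clock: 13.05
tcp_pos: [0.6491, 0.239, 0.2247]
tool_rot: [0.891, 0.454, -0.0, -0.0]
force: [-4.4, -1.7, 3.1]
opening: 0.016
gripper_force: 25.0
```

```bash
python3 -c "
from h import *
tail('k5')"
```

```text
t 13.05 yaw -36.0 tcp [0.6491 0.239  0.2247] F [-4.4 -1.7  3.1] M [-0.304  0.834  0.05 ] open 0.016
tail n 592 r mean 88.3 max 94.0 mm ang 50.8
```

Call:
apply_moves --moves '[{"dx":0,"dy":0,"dz":0,"ax":0,"ay":0,"az":0.12},{"dx":0,"dy":0,"dz":0,"ax":0,"ay":0,"az":0.1},{"dx":0,"dy":0,"dz":0,"ax":0,"ay":0,"az":0}]'

```text
clock: 13.4
tcp_pos: [0.6491, 0.239, 0.2247]
tool_rot: [0.898, 0.44, -0.0, -0.0]
force: [-4.7, -1.9, 1.9]
opening: 0.0159
gripper_force: 25.0
```

```bash
python3 -c "
from h import *
tail('k6')"
```

```text
t 13.4 yaw -37.76 tcp [0.6491 0.239  0.2247] F [-4.7 -1.9  1.9] M [-0.24   0.81   0.084] open 0.0159
tail n 589 r mean 88.7 max 94.4 mm ang 50.7
```

Call:
apply_moves --moves '[{"dx":0,"dy":0,"dz":0,"ax":0,"ay":0,"az":0.12},{"dx":0,"dy":0,"dz":0,"ax":0,"ay":0,"az":0.1},{"dx":0,"dy":0,"dz":0,"ax":0,"ay":0,"az":0}]'

```text
clock: 13.75
tcp_pos: [0.6492, 0.2391, 0.2247]
tool_rot: [0.904, 0.427, -0.0, -0.0]
force: [-5.8, -0.5, 2.4]
opening: 0.0158
gripper_force: 25.0
```

```bash
python3 -c "
from h import *
tail('k7')"
```

```text
t 13.75 yaw -39.49 tcp [0.6492 0.2391 0.2247] F [-5.8 -0.5  2.4] M [-0.16   0.937  0.005] open 0.0158
tail n 586 r mean 88.9 max 94.6 mm ang 50.6
```

Call:
apply_moves --moves '[{"dx":0,"dy":0,"dz":0,"ax":0,"ay":0,"az":0.12},{"dx":0,"dy":0,"dz":0,"ax":0,"ay":0,"az":0.1},{"dx":0,"dy":0,"dz":0,"ax":0,"ay":0,"az":0}]'

```text
clock: 14.1
tcp_pos: [0.6491, 0.2391, 0.2247]
tool_rot: [0.911, 0.413, -0.0, -0.0]
force: [-4.9, -0.3, 2.6]
opening: 0.0161
gripper_force: 25.0
```

```bash
python3 -c "
from h import *
tail('k8')"
```

```text
t 14.1 yaw -41.25 tcp [0.6491 0.2391 0.2247] F [-4.9 -0.3  2.6] M [-0.137  0.979 -0.043] open 0.0161
tail n 593 r mean 88.9 max 94.9 mm ang 50.6
```

Call:
apply_moves --moves '[{"dx":0,"dy":0,"dz":0,"ax":0,"ay":0,"az":0.12},{"dx":0,"dy":0,"dz":0,"ax":0,"ay":0,"az":0.1},{"dx":0,"dy":0,"dz":0,"ax":0,"ay":0,"az":0}]'

```text
clock: 14.45
tcp_pos: [0.6492, 0.2391, 0.2247]
tool_rot: [0.917, 0.399, 0.0, -0.0]
force: [-3.5, 0.4, 0.9]
opening: 0.0157
gripper_force: 25.0
```

```bash
python3 -c "
from h import *
tail('k9')"
```

```text
t 14.45 yaw -43.02 tcp [0.6492 0.2391 0.2247] F [-3.5  0.4  0.9] M [-0.037  0.712 -0.206] open 0.0157
tail n 584 r mean 88.0 max 93.7 mm ang 50.6
```

The pin is slipping over the edge: the tail retreats and the moment reverses. Smaller steps now.

Call:
apply_moves --moves '[{"dx":0,"dy":0,"dz":0,"ax":0,"ay":0,"az":0.12},{"dx":0,"dy":0,"dz":0,"ax":0,"ay":0,"az":0.05},{"dx":0,"dy":0,"dz":0,"ax":0,"ay":0,"az":0}]'

```text
clock: 14.8
tcp_pos: [0.6492, 0.2391, 0.2247]
tool_rot: [0.922, 0.388, 0.0, -0.0]
force: [-4.4, 0.4, 0.5]
opening: 0.0161
gripper_force: 25.0
```

```bash
python3 -c "
from h import *
tail('k10')"
```

```text
t 14.8 yaw -44.35 tcp [0.6492 0.2391 0.2247] F [-4.4  0.4  0.5] M [ 0.161  0.829 -0.143] open 0.0161
tail n 584 r mean 87.6 max 93.4 mm ang 50.6
```

Call:
apply_moves --moves '[{"dx":0,"dy":0,"dz":0,"ax":0,"ay":0,"az":0.12},{"dx":0,"dy":0,"dz":0,"ax":0,"ay":0,"az":0.05},{"dx":0,"dy":0,"dz":0,"ax":0,"ay":0,"az":0}]'

```text
clock: 15.15
tcp_pos: [0.6492, 0.2392, 0.2247]
tool_rot: [0.926, 0.377, 0.0, -0.0]
force: [-4.4, 1.9, 0.7]
opening: 0.0159
gripper_force: 25.0
```

```bash
python3 -c "
from h import *
tail('k11')"
```

```text
t 15.15 yaw -45.71 tcp [0.6492 0.2392 0.2247] F [-4.4  1.9  0.7] M [ 0.369  0.85  -0.103] open 0.0159
tail n 580 r mean 87.1 max 92.9 mm ang 50.5
```

Call:
apply_moves --moves '[{"dx":0,"dy":0,"dz":0,"ax":0,"ay":0,"az":0.12},{"dx":0,"dy":0,"dz":0,"ax":0,"ay":0,"az":0.06},{"dx":0,"dy":0,"dz":0,"ax":0,"ay":0,"az":0}]'

```text
clock: 15.5
tcp_pos: [0.6492, 0.2391, 0.2247]
tool_rot: [0.931, 0.365, 0.0, -0.0]
force: [-3.9, 1.8, -0.0]
opening: 0.0155
gripper_force: 25.0
```

```bash
python3 -c "
from h import *
tail('k12')"
```

```text
t 15.5 yaw -47.16 tcp [0.6492 0.2391 0.2247] F [-3.9  1.8 -0. ] M [ 0.45   0.779 -0.113] open 0.0155
tail n 583 r mean 86.3 max 92.1 mm ang 50.5
```

Call:
apply_moves --moves '[{"dx":0,"dy":0,"dz":0,"ax":0,"ay":0,"az":0.1},{"dx":0,"dy":0,"dz":0,"ax":0,"ay":0,"az":0.06},{"dx":0,"dy":0,"dz":0,"ax":0,"ay":0,"az":0}]'

```text
clock: 15.85
tcp_pos: [0.6493, 0.2391, 0.2247]
tool_rot: [0.935, 0.355, 0.0, -0.0]
force: [-3.6, 2.5, -1.1]
opening: 0.0163
gripper_force: 25.0
```

```bash
python3 -c "
from h import *
tail('k13')"
```

```text
t 15.85 yaw -48.44 tcp [0.6493 0.2391 0.2247] F [-3.6  2.5 -1.1] M [ 0.56   0.624 -0.069] open 0.0163
tail n 578 r mean 80.9 max 86.7 mm ang 50.4
```

```bash
python3 -c "
from h import *
tail('k14');tail('k15')"
```

```text
t 15.9 yaw -48.42 tcp [0.6493 0.2391 0.2247] F [-4.1  2.3 -0.9] M [ 0.572  0.618 -0.058] open 0.016
tail n 580 r mean 80.9 max 86.7 mm ang 50.4
t 15.95 yaw -48.41 tcp [0.6494 0.2391 0.2247] F [-3.1  3.4 -1.1] M [ 0.524  0.612 -0.094] open 0.0159
tail n 577 r mean 80.9 max 86.7 mm ang 50.4
```

Call:
apply_moves --moves '[{"dx":0,"dy":0,"dz":0,"ax":0,"ay":0,"az":0.08},{"dx":0,"dy":0,"dz":0,"ax":0,"ay":0,"az":0.06},{"dx":0,"dy":0,"dz":0,"ax":0,"ay":0,"az":0}]'

```text
clock: 16.3
tcp_pos: [0.6493, 0.2391, 0.2247]
tool_rot: [0.938, 0.346, 0.0, -0.0]
force: [-2.1, 3.5, -1.5]
opening: 0.0159
gripper_force: 25.0
```

Run:
```python
from h import *
tail('k16')
im=[]
for k in('k0','k8','k15','k16'):
    d,s=load(k); T=R.from_quat(s['tool_rot']).as_matrix()
    # rectify to the plane z=Z0+.0305 around the tail, axes along lid 45deg radial; 0.25 mm per px
    a=np.radians(50.8); e=np.array([np.cos(a),np.sin(a)]); n=np.array([-e[1],e[0]])
    X,Y=np.meshgrid(np.arange(35,105,.25)*1e-3,np.arange(18,-18,-.25)*1e-3)
    P=np.stack([.6497+X*e[0]+Y*n[0],.2389+X*e[1]+Y*n[1],np.full_like(X,Z0+.0305)],-1).reshape(-1,3)
    q=wproj(d,s,P).astype(np.float32).reshape(*X.shape,2)
    im.append(cv2.remap(d['frame'],q[...,0],q[...,1],cv2.INTER_LINEAR)[...,::-1])
cv2.imwrite('pics/rect.png',cv2.resize(np.vstack([np.hstack(im[:2]),np.hstack(im[2:])]),(784,403)))
```

```text
t 16.3 yaw -49.56 tcp [0.6493 0.2391 0.2247] F [-2.1  3.5 -1.5] M [ 0.638  0.414 -0.008] open 0.0159
tail n 572 r mean 80.9 max 86.6 mm ang 50.4
```

View pics/rect.png

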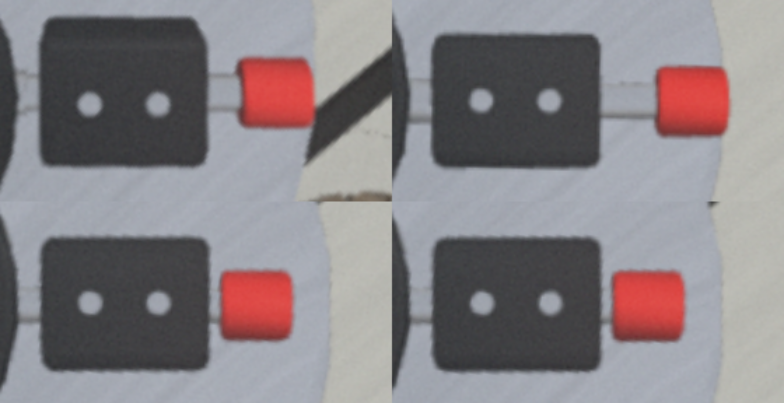

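The rectified crops show the tail-to-housing gap going from 56 px (crest) to 12 px. It stays at 12 px on a further 1° with zero moment, so the pin is in the notch. I release and retreat upward.

Call:
apply_moves --moves '[{"dx":0,"dy":0,"dz":0,"ax":0,"ay":0,"az":0},{"dx":0,"dy":0,"dz":0,"ax":0,"ay":0,"az":0},{"dx":0,"dy":0,"dz":0,"ax":0,"ay":0,"az":0},{"dx":0,"dy":0,"dz":0,"ax":0,"ay":0,"az":0}]' --fingers 0

```text
clock: 16.75
tcp_pos: [0.6494, 0.2389, 0.2248]
tool_rot: [0.938, 0.346, 0.0, 0.0]
force: [-1.3, 0.3, -0.3]
opening: 0.0447
gripper_force: 0.0
```

Call:
apply_moves --moves '[{"dx":0,"dy":0,"dz":-0.2,"ax":0,"ay":0,"az":0},{"dx":0,"dy":0,"dz":-0.3,"ax":0,"ay":0,"az":0},{"dx":0,"dy":0,"dz":-0.4,"ax":0,"ay":0,"az":0},{"dx":0,"dy":0,"dz":-0.4,"ax":0,"ay":0,"az":0},{"dx":0,"dy":0,"dz":-0.2,"ax":0,"ay":0,"az":0},{"dx":0,"dy":0,"dz":0,"ax":0,"ay":0,"az":0}]'

```text
clock: 17.35
tcp_pos: [0.6499, 0.2392, 0.3016]
tool_rot: [0.938, 0.346, 0.001, 0.0]
force: [0.1, -0.5, 0.4]
opening: 0.0452
gripper_force: 0.0
```

Run:
```python
from h import *
tail('z1')
d,s=load('z1'); im=d['frame'][...,::-1].copy()
# lid outline check: flange circle predicted at rim height
th=np.linspace(0,2*np.pi,73); q=wproj(d,s,np.c_[.6500+.0965*np.cos(th),.2387+.0965*np.sin(th),0*th+Z0+.003])
for u,v in q: cv2.circle(im,(int(round(u)),int(round(v))),1,(0,255,0),-1)
cv2.imwrite('pics/z1v.png',im)
```

```text
t 17.35 yaw -49.53 tcp [0.6499 0.2392 0.3016] F [ 0.1 -0.5  0.4] M [-0.068  0.007 -0.048] open 0.0452
tail n 277 r mean 80.3 max 85.9 mm ang 50.7
```

View pics/z1v.png

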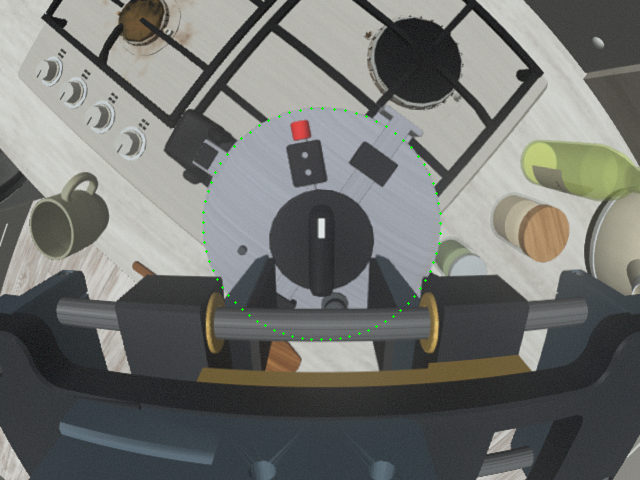

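The lid's outline matches the predicted circle at rim height, so it is level and home. The ear is in its slot near (205,155), the tail end is at 86 mm (notch), the gripper is clear and the bystanders are in place.

```bash
python3 -c "
from h import *
print(arm.close_job())"
```

```text
the job is handed in; nothing more can be done
None
```

The lid is on the pot, level and fully home with its ears in the slots; the knob is turned until the lock pin dropped into its notch, then released, and the job was handed in at about 17.4 s of the 61 s limit.

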